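UV lamp check on the bench conveyor

TASK

Check the lamps of the UV conveyor: swing the hatch on top of the lamp house wide open by its bar handle, take the UV meter wand out of its holder and lower its blade through the narrow slot in the guard plate under the hatch, until the black depth line round the blade is level with the guard plate. Finish while still holding the wand there by its handle, upright, not jammed in the slot and with the handle clear of the plate, as for taking the reading; leave the hatch open and the two spray bottles and the tape roll where they stand.

Things in the scene. Friction and masses are not known exactly. Their poses are not given: they have to be found in the camera images.
- tunnel: Bench UV conveyor, fixed: dark belt (top 58 mm up) along its x axis, x -230 to +400 mm; over it a white lamp house, x -110 to +190 mm, y -105 to +105 mm, top 160 mm above the work surface; exhaust spigot (r 28 mm, top at 195 mm) at x +130 mm. Origin on the work surface, near the middle of the hatch; z up; yaw within 0.2 rad.
- hatch (a joint): Hatch on the lamp house: white sheet door 170 mm (x) by 166 mm (y), 4 mm thick, swinging up about a level hinge at its -y side. Value in rad: 0 closed (flat), 1.57 upright, stop at 1.95; starts at 0 to 0.15. Friction hinge: it stays where it is left and takes 3 to 5 N at the handle. The slot lies under it.
- hatch_hinge (a point): Point on the hinge axis, in the middle of its length, 168 mm above the work surface. The axis is the point's x axis (the conveyor's x); opening is positive about +x (the +y edge rises). The point turns with the hatch.
- hatch_handle (a point): Middle of the hatch's bar handle: round steel bar, 10 mm thick, 100 mm long, parallel to the hinge, on two posts 92 mm apart. Hatch closed, it lies 157 mm in +y and 39 mm in +z from hatch_hinge. Its axis is 35 mm off the hatch's outer face; the hatch's free edge is 16 mm farther from the hinge than the bar. Turns with the hatch.
- slot (a point): Middle of the slot's mouth, on the upper face of the 6 mm steel guard plate, 160 mm above the work surface. Slot 12 mm wide along the point's x (the conveyor's x), 34 mm long along its y, 95 mm in +y from the hinge axis. Free below down to the belt, 102 mm lower. A rim 8 mm high round the plate stays 60 mm or more from the slot's centre. z up.
- wand: UV meter wand, 0.1 to 0.2 kg, upright in its holder. Handle: black box 24 mm (x) by 38 mm (y), 80 mm tall; below it an aluminium blade 10 mm thick (x), 30 mm wide (y), 75 mm long, nose rounded. Origin: middle of the handle's underside, 80 mm above the work surface at the start; z up. Half a turn about z changes nothing. Grip either pair of handle faces.
- wand_mark (a point): Depth line: black line 2 mm high round the blade. The point is on the blade's axis, 15 mm below the wand's origin (the handle's underside); at the end it is level with slot.
- wand_tip (a point): Tip of the blade, on its axis, 75 mm below the wand's origin.
- holder: Wand holder, fixed: grey block 50 mm (x) by 64 mm (y), 80 mm tall, on steel feet (120 by 100 by 10 mm), with a pocket 16 mm (x) by 36 mm (y) right through for the blade (3 mm of play to each side); the handle rests on its top. Origin: on the work surface, in the middle; axes parallel to the wand's. To the robot's left, nearer or farther, yaw within 0.6 rad.
- bottle_large: Amber spray bottle, 68 mm in diameter, 180 mm tall, loose; origin at the middle of its underside. Leave it alone.
- bottle_small: Clear spray bottle, 44 mm in diameter, 140 mm tall, loose; origin at the middle of its underside. Leave it alone.
- tape_roll: Roll of carton tape lying flat, 96 mm in diameter, 48 mm tall, loose; origin at the middle of its underside. Leave it alone.

How it is judged (in metres and radians):
On the way, in this order (a step that is already met when the one before it is completed fails the run):
1. the hatch is being swung up by its handle ((contact force between the fingers and hatch_c1 above 0.3 N or contact force between the fingers and hatch_c2 above 0.3 N or contact force between the fingers and hatch_c3 above 0.3 N) and value of joint hatch above 0.3 rad).
2. the hatch is wide open (about a right angle or more) (value of joint hatch above 1.35 rad), for 0.2 s.
3. the wand's blade is in the slot from above (z of wand_tip in the frame of slot below -0.01 m and horizontal distance between wand_tip and slot below 0.008 m and angle between the z axis of wand and the z axis of slot, either way round below 0.12 rad), for 0.1 s.
At the end, for the whole second after the job is handed in: Hatch open beyond 1.3 rad; blade in the slot, its depth line within 7 mm of the plate's upper face and 5 mm of the slot's centre, upright within 0.07 rad, at rest; fingers still gripping the wand (over 2 N), under 20 N between wand and conveyor; bottles and tape roll not moved (value of joint hatch above 1.3 rad and z of wand_mark in the frame of slot between -0.007 and 0.007 m and horizontal distance between wand_mark and slot below 0.005 m and z of wand_tip in the frame of slot below -0.05 m and angle between the z axis of wand and the z axis of slot, either way round below 0.07 rad and contact force between the fingers and wand above 2 N and contact force between wand and tunnel below 20 N and linear speed of wand below 0.02 m/s); the arm keeps its last pose, push and grip.
It fails at once if the amber bottle is pushed or lifted (moved over 25 mm) (distance of bottle_large from where it was at the start of the episode above 0.025 m).
It fails at once if the clear bottle is pushed or lifted (moved over 25 mm) (distance of bottle_small from where it was at the start of the episode above 0.025 m).
It fails at once if the tape roll is pushed or lifted (moved over 25 mm) (distance of tape_roll from where it was at the start of the episode above 0.025 m).
It also fails if it takes over 62 s, if anything falls off the work surface, if the arm or the gripper's body presses on something with over 40 N, if the wrist force passes 120 N, or if a joint passes its speed limit or range.

ROBOT

A 6-joint arm with a two-finger parallel gripper is mounted at the origin on the work surface. World frame = base frame: x ahead of the robot, y to its left, z up, the work surface at z = 0. Lengths are in m, angles in degrees, forces in N, time in s.
With the tool pointing down it reaches from about 0.325 to 0.85 m from the base axis. Payload 15.5 kg.
Tool frame: the origin (TCP) lies midway between the tips of the shut fingers; the grasp point (between the pads) lies 19 mm behind it; z points along the fingers, y is the line along which they close (so a half turn about z gives the same grasp; the last joint's range is limited). The gripper opens to 91 mm and grips with 3 to 60 N. Pads are 32 mm wide; open, the fingers measure 118 mm over their backs; the gripper's body (76 mm by 178 mm) begins 60 mm behind the grasp point.
Start: joints at [-70.732, 28.281, 77.091, -0, 74.628, -5.472], TCP at [0.262, -0.568, 0.214] pointing down, gripper open.
Joint ranges: [-166.48, 166.48], [-47.26, 123.95], [12.59, 153.08], [-70.14, 250.14], [6.76, 159.57], [-176.63, 176.63]. Speed limits (degrees/s): [108.29, 108.29, 147.25, 172.46, 172.46, 172.46].

INTERFACE

Orientations are given as a 3x3 rotation matrix whose columns are the frame's x, y, z axes.
In Python, from bench import ctrl gives the robot as it stands. The module is installed in compiled form; this text tells all that it offers. Calls block until the motion is done:
- ctrl.goto(position, orientation): joint-space move of the TCP to a pose.
- ctrl.move_l(position, vel=0.15, ori=None, contact_N=None): straight line of the TCP; ori=None keeps the orientation; vel is the mean speed in m/s. With contact_N (N) it stops when the force on the tool has changed by that much, and returns True; else False.
- ctrl.movej(angles): joint-space move.
- ctrl.command_gripper(opening): opening from 0.0 (shut) to 1.0 (fully open); the grip force is fixed at half the most; returns when the fingers have stopped.
- ctrl.sleep(seconds).
- ctrl.ik(position, orientation): joint angles nearest the present ones, or None.
- ctrl.read_camera(name): name is "side" or "top" or "wrist"; returns the picture (400x640x3 uint8, blue, green, red); there is no depth.
- ctrl.camera_params(name): a dict with "fx", "fy", "cx", "cy" (pixels), "D" ([k1, k2, p1, p2, k3] as OpenCV has them; the pictures are not rectified), "pose" (4x4, takes a point from camera to world coordinates); the wrist camera has in their place "T_tool_cam" (4x4, takes a point from camera to tool coordinates, whose origin is the TCP and whose axes are the flange's). Camera axes: x right, y up, looking along -z (the intrinsics and any distortion apply to the point x, -y, -z); pixel columns grow to the right and rows downward; lengths in m; the calibration is good to about 2 mm. A picture is of the moment at which its call begins: read the wrist's pose just before it. camera_params takes no time and is no camera call.
A pose or a line that the arm cannot do raises ctrl.MotionError and nothing moves.
- ctrl.sign_off(): hands the job in; it is judged then, once.
Readings, each from a call of its own:
- ctrl.current_t(): time.
- ctrl.current_q(): joint angles.
- ctrl.current_dq(): joint speeds.
- ctrl.current_effort(): joint torques, N m.
- ctrl.current_tool_pos(): TCP position.
- ctrl.current_eef_rot(): TCP orientation.
- ctrl.current_contact_force(): force on the tool from outside, world axes, zero at the start.
- ctrl.current_wrist_torque(): the same for the moment, N m.
- ctrl.current_grip_width(): opening from 0.0 (shut) to 1.0 (fully open).
- ctrl.current_grasp_force(): force on a finger pad.
Only numpy, scipy, OpenCV 4.12 (cv2) and the standard library are available. Lean on these libraries where they do the work, as an engineer would, in place of code of your own. Each camera call takes 0.05 s, during which the arm holds its last target. There are 200 camera calls.

## Working session

There is one attempt and no reset: what is moved stays moved. The work goes in short steps, each a Python script; the robot and the scene stay as the last script left them, time stands still between calls to the robot, and variables do not carry over. Pictures are saved under pics/ and viewed, at most 13 in all, crops included, and the job is handed in when it is done.

```bash
mkdir -p pics && ls && python3 - <<'E'
from bench import ctrl
import cv2,numpy as np
np.set_printoptions(precision=4,suppress=True)
for n in ("side","top"):
    cv2.imwrite(f"pics/{n}0.png",ctrl.read_camera(n))
for n in ("side","top","wrist"):
    print(n,ctrl.camera_params(n))
print(ctrl.current_eef_rot(),ctrl.current_t())
E
```

```text
pics
side {'fx': 439.1899632891397, 'fy': 439.1899632891397, 'cx': 323.38961281927027, 'cy': 196.81797579356112, 'D': array([-0.1034,  0.    ,  0.    ,  0.    ,  0.    ]), 'pose': array([[-0.9839,  0.1268, -0.1262,  0.4226],
       [-0.1776, -0.6078,  0.774 ,  1.0878],
       [ 0.0215,  0.7839,  0.6205,  0.906 ],
       [ 0.    ,  0.    ,  0.    ,  1.    ]])}
top {'fx': 488.5988835035297, 'fy': 488.5988835035297, 'cx': 314.52140356953436, 'cy': 201.43387079528156, 'D': array([-0.0172,  0.    ,  0.    ,  0.    ,  0.    ]), 'pose': array([[ 0.0018,  0.9939, -0.1103,  0.4377],
       [-1.    ,  0.0012, -0.0048,  0.1287],
       [-0.0047,  0.1103,  0.9939,  1.5321],
       [ 0.    ,  0.    ,  0.    ,  1.    ]])}
wrist {'fx': 302.87385023540236, 'fy': 302.87385023540236, 'cx': 325.57363491830074, 'cy': 197.3401555298842, 'D': array([-0.0108,  0.    ,  0.    ,  0.    ,  0.    ]), 'T_tool_cam': array([[ 0.    ,  0.9542,  0.2992,  0.085 ],
       [ 1.    ,  0.0003, -0.0009,  0.0012],
       [-0.001 ,  0.2992, -0.9542, -0.1711],
       [ 0.    ,  0.    ,  0.    ,  1.    ]])}
[[ 0.9082  0.4185 -0.0004]
 [ 0.4185 -0.9082  0.0011]
 [ 0.0001 -0.0011 -1.    ]] 0.1
```

View pics/top0.png

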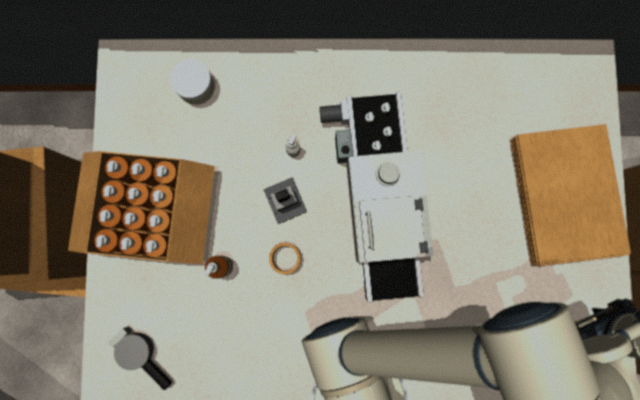

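View pics/side0.png

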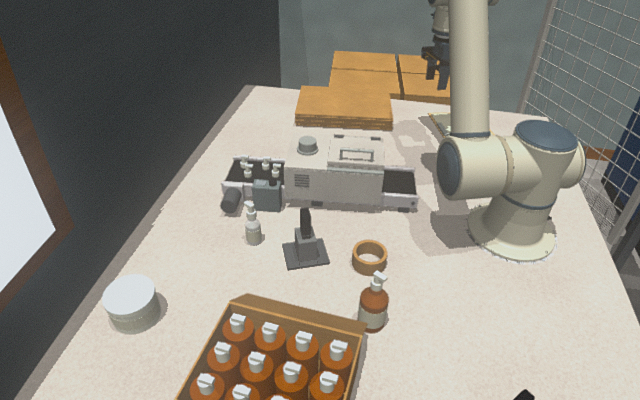

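```bash
python3 - <<'E'
import cv2,numpy as np
t=cv2.imread('pics/top0.png');s=cv2.imread('pics/side0.png')
a=cv2.resize(t[150:270,335:440],None,fx=4,fy=4,interpolation=cv2.INTER_CUBIC)   #420x480
b=cv2.resize(t[165:235,250:320],None,fx=5,fy=5,interpolation=cv2.INTER_CUBIC)   #350x350
o=np.zeros((480,780,3),np.uint8);o[:480,:420]=a;o[:350,425:775]=b
cv2.imwrite('pics/c1.png',o)
a=cv2.resize(s[120:220,270:430],None,fx=5,fy=5,interpolation=cv2.INTER_CUBIC)
cv2.imwrite('pics/c2.png',a)
E
```

```text
(no output)
```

View pics/c1.png

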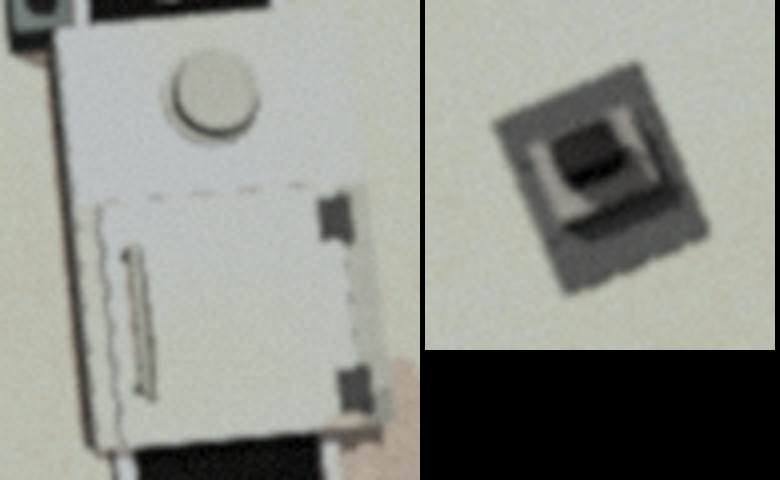

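View pics/c2.png

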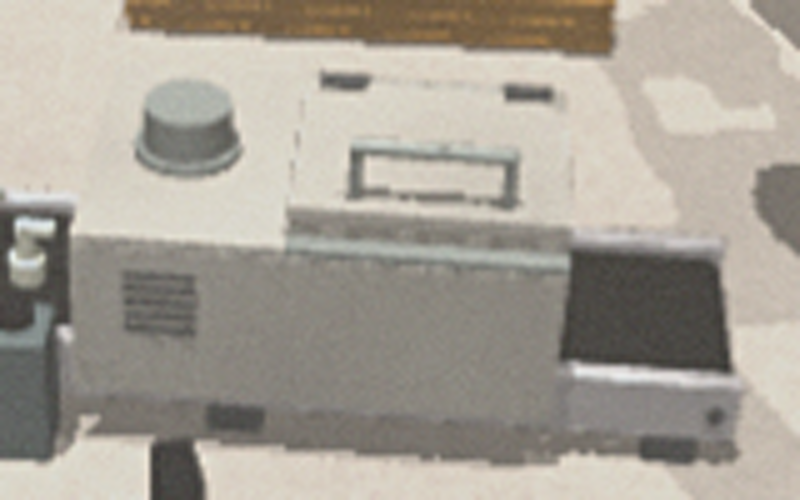

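```bash
cat > h.py <<'E'
import numpy as np,cv2
from bench import ctrl
np.set_printoptions(precision=4,suppress=True)
def ray(cam,px,pose=None):
    p=ctrl.camera_params(cam)
    K=np.array([[p['fx'],0,p['cx']],[0,p['fy'],p['cy']],[0,0,1.]])
    u=cv2.undistortPoints(np.array([[px]],float),K,np.array(p['D']))[0,0]
    T=p['pose'] if pose is None else pose
    T=np.array(T); d=T[:3,:3]@np.array([u[0],-u[1],-1.])
    return T[:3,3],d/np.linalg.norm(d)
def plane(cam,px,z,pose=None):
    o,d=ray(cam,px,pose); return o+d*(z-o[2])/d[2]
def tri(r1,r2):
    (a,d),(b,e)=r1,r2
    s=np.linalg.lstsq(np.c_[d,-e],b-a,rcond=None)[0]
    p,q=a+s[0]*d,b+s[1]*e
    return (p+q)/2,np.linalg.norm(p-q)
def wpose():
    T=np.eye(4);T[:3,:3]=ctrl.current_eef_rot();T[:3,3]=ctrl.current_tool_pos()
    return T@np.array(ctrl.camera_params('wrist')['T_tool_cam'])
def down(yaw):  # tool z down; tool y axis (closing line) at angle yaw in world
    y=np.array([np.cos(yaw),np.sin(yaw),0]);z=np.array([0,0,-1.])
    return np.c_[np.cross(y,z),y,z]
E
python3 - <<'E'
from h import *
ft=[tri(ray('top',a),ray('side',b)) for a,b in [((367.7,212.5),(341,149.4)),((372.4,249),(373.4,150.6))]]
for f in ft: print('bar',f)
for px in [(418.7,204.2),(423.7,247.5)]: print('hinge',plane('top',px,.170))
for px in [(349.2,157),(358.7,262.5)]: print('house',plane('top',px,.160))
c=np.array([plane('top',p,.01) for p in [(263.6,189.4),(292.6,177.4),(307,212),(279,224)]])
print(c,c.mean(0)); 
for i in range(4): d=c[(i+1)%4]-c[i];print(np.linalg.norm(d),np.degrees(np.arctan2(d[1],d[0])))
print('barz',plane('top',(367.7,212.5),.21),plane('top',(372.4,249),.21))
E
```

```text
bar (array([ 0.5534, -0.009 ,  0.2133]), np.float64(0.0015725852700211377))
bar (array([ 0.4568, -0.0204,  0.2149]), np.float64(0.0019956365000988003))
hinge [ 0.5815 -0.1567  0.17  ]
hinge [ 0.4607 -0.168   0.17  ]
house [0.7178 0.0366 0.16  ]
house [0.419  0.0119 0.16  ]
[[0.6446 0.2963 0.01  ]
 [0.6829 0.2053 0.01  ]
 [0.5734 0.1595 0.01  ]
 [0.5358 0.2468 0.01  ]] [0.6092 0.227  0.01  ]
0.09869938325933314 -67.19009783827653
0.11860964219710952 -157.29675628013072
0.09503176994856466 113.37117065353053
0.11959016521283246 24.463690002978527
barz [ 0.5545 -0.0093  0.21  ] [ 0.4558 -0.021   0.21  ]
```

```bash
python3 - <<'E'
from h import *
p=np.array(ctrl.current_tool_pos());ctrl.move_l(p+[0,0,.14],vel=.3)
ctrl.goto([.505,-.015,.34],down(np.radians(-85)))
T=wpose();im=ctrl.read_camera('wrist');cv2.imwrite('pics/w1.png',im);np.save('w1.npy',T)
print(ctrl.current_q(),ctrl.current_t(),ctrl.current_tool_pos())
E
```

```text
[-8.5433 12.3478 82.046  -0.0047 85.6085 76.5041] 2.9333 [ 0.5051 -0.0156  0.3399]
```

View pics/w1.png

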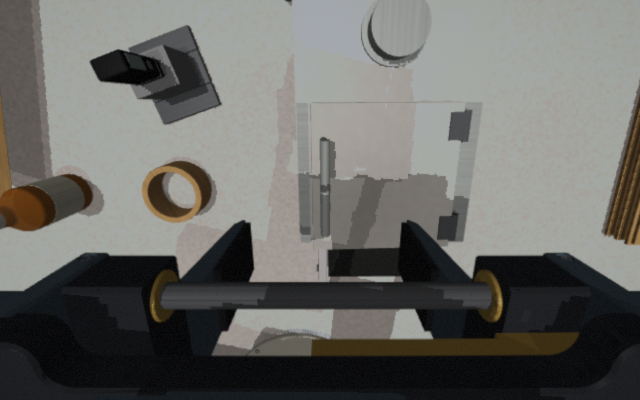

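```bash
python3 - <<'E'
from h import *
T=np.load('w1.npy')
a,b=[plane('wrist',p,.214,T) for p in [(324.5,138.5),(325,236)]]
print(a,b,(a+b)/2,np.linalg.norm(a-b),np.degrees(np.arctan2(*(a-b)[1::-1])))
for p in [(460,125),(448,227)]: print(plane('wrist',p,.17,T))
for p in [(298,103),(302,242),(481,102),(464,242)]: print(plane('wrist',p,.165,T))
E
```

```text
[ 0.5571 -0.0116  0.214 ] [ 0.4544 -0.0209  0.214 ] [ 0.5057 -0.0163  0.214 ] 0.10313364492301474 5.20338344308556
[ 0.5798 -0.1593  0.17  ]
[ 0.459  -0.1712  0.17  ]
[0.5873 0.0202 0.165 ]
[0.4213 0.0052 0.165 ]
[ 0.606  -0.1792  0.165 ]
[ 0.4387 -0.198   0.165 ]
```

```bash
python3 - <<'E'
from h import *
yaw=np.radians(5.3);ey=np.array([-np.sin(yaw),np.cos(yaw),0])
R=down(yaw-np.pi/2)
bar=np.array([.506,-.016,.0])
ctrl.goto([bar[0],bar[1],.25],R)
print(ctrl.move_l([bar[0],bar[1],.193],vel=.08,contact_N=6),ctrl.current_tool_pos(),ctrl.current_contact_force())
ctrl.command_gripper(0.0)
print('w',ctrl.current_grip_width(),ctrl.current_grasp_force(),ctrl.current_contact_force(),ctrl.current_tool_pos())
p0=np.array(ctrl.current_tool_pos())
r=np.hypot(.157,.039);a0=np.arctan2(.039,.157);th0=.05
for th in np.linspace(th0,1.65,13)[1:]:
    d=p0+ey*r*(np.cos(a0+th)-np.cos(a0+th0))+np.array([0,0,1])*r*(np.sin(a0+th)-np.sin(a0+th0))
    ctrl.move_l(d,vel=.1)
    f=np.array(ctrl.current_contact_force())
    print(round(th,2),f,ctrl.current_grip_width())
    if np.linalg.norm(f)>40: break
print(ctrl.current_tool_pos(),ctrl.current_t())
cv2.imwrite('pics/s2.png',ctrl.read_camera('side'))
E
```

```text
False [ 0.5064 -0.0161  0.1936] [ 0.8935 -0.1099 -0.003 ]
w 0.10181896853540462 30.001357197761536 [-0.9317 12.212   1.6271] [ 0.5059 -0.0147  0.193 ]
0.18 [-0.6945  3.4341  1.6321] 0.099075805540586
0.32 [-1.4869  7.7313  5.6462] 0.09891261269141688
0.45 [-2.9026 11.8335 10.5633] 0.10456198854666263
0.58 [-5.6215 16.6223 17.3162] 0.1035463888559424
0.72 [-7.8622 14.6361 21.7986] 0.10280545040954801
0.85 [-6.7256  9.046  20.5825] 0.10277064053818834
0.98 [-6.3013  4.059  17.2245] 0.10078828058939127
1.12 [-4.6889  1.125  11.6422] 0.10088687755982878
1.25 [-3.4098 -1.551   7.9135] 0.10260549122066008
1.38 [-2.309  -1.037   0.2531] 0.10050340861249357
1.52 [-2.3594 -1.8306  0.0377] 0.09928690724584054
1.65 [-1.9068 -1.6752 -2.8159] 0.0985855109799373
[ 0.5248 -0.2199  0.2994] 9.85
```

View pics/s2.png

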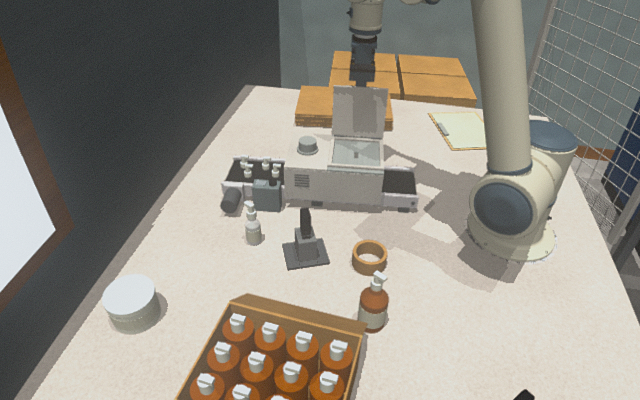

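```bash
python3 - <<'E'
from h import *
ctrl.command_gripper(0.33)
p=np.array(ctrl.current_tool_pos());print(ctrl.current_grip_width(),p)
ctrl.move_l(p+[0,0,.10],vel=.15)
ctrl.goto([.5115,-.02,.42],down(np.radians(5.3)))
print(ctrl.current_q())
ctrl.move_l([.5115,-.0752,.32],vel=.2);ctrl.command_gripper(1.0);ctrl.sleep(.2)
T=wpose();im=ctrl.read_camera('wrist');np.save('w2.npy',T);cv2.imwrite('pics/w2.png',im)
cv2.imwrite('pics/t2.png',ctrl.read_camera('top'))
print(ctrl.current_tool_pos(),ctrl.current_t())
E
```

```text
0.3291920142029967 [ 0.525  -0.22    0.2997]
[ -8.9598  10.898   72.1417  -0.0084  97.0033 -14.1382]
[ 0.5115 -0.0752  0.32  ] 14.45
```

View pics/w2.png

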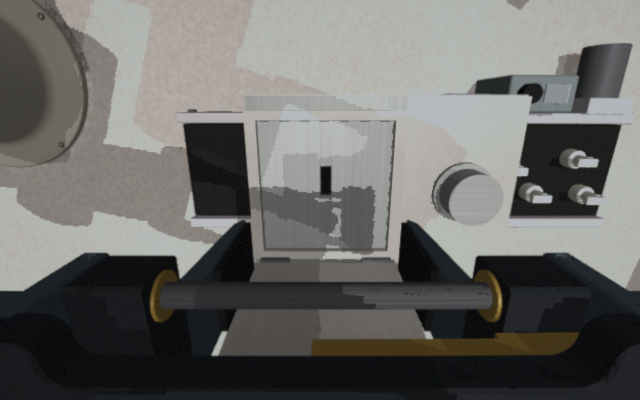

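```bash
python3 - <<'E'
from h import *
T=np.load('w2.npy');im=cv2.imread('pics/w2.png')
g=cv2.cvtColor(im,cv2.COLOR_BGR2GRAY)[155:205,305:345]
w=(g<60).astype(np.uint8);n,l,s,c=cv2.connectedComponentsWithStats(w);k=1+np.argmax(s[1:,4]);print(s[k],c[k])
px=c[k]+[305,155];S=plane('wrist',px,.16,T);print('slot',S)
ys,xs=np.where(l==k);vx,vy,_,_=cv2.fitLine(np.c_[xs,ys].astype(np.float32),cv2.DIST_L2,0,.01,.01).ravel()
q=plane('wrist',px+10*np.array([vx,vy]),.16,T)-S;print('long axis deg',np.degrees(np.arctan2(q[1],q[0])))
# plate corners
for p in [(256,121),(395,120),(263,250),(388,250)]: print(plane('wrist',p,.165,T))
np.save('slot.npy',S)
ctrl.move_l([.5115,-.03,.42],vel=.3)
ctrl.goto([.609,.227,.30],down(np.radians(23.4)))
ctrl.sleep(.2)
T=wpose();im=ctrl.read_camera('wrist');np.save('w3.npy',T);cv2.imwrite('pics/w3.png',im)
print(ctrl.current_tool_pos(),ctrl.current_q(),ctrl.current_t())
E
```

```text
[ 15  12  11  28 281] [20.4804 25.5445]
slot [ 0.5117 -0.0755  0.16  ]
long axis deg 95.05893927542125
[ 0.4332 -0.0169  0.165 ]
[ 0.5779 -0.0025  0.165 ]
[ 0.4451 -0.1662  0.165 ]
[ 0.5938 -0.1524  0.165 ]
[0.6092 0.2261 0.3007] [15.0972 26.7345 66.023  -0.0046 87.1895 -8.2219] 16.3667
```

View pics/w3.png

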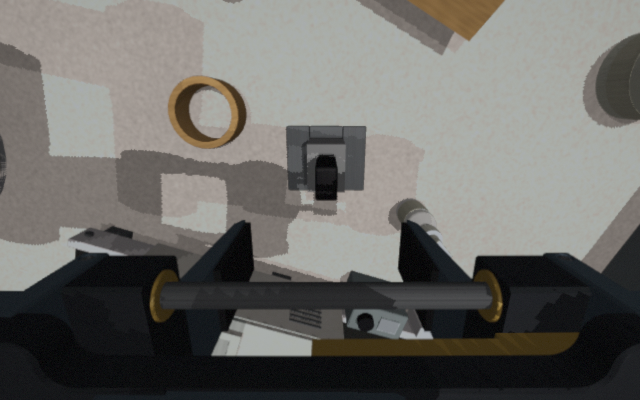

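```bash
python3 - <<'E'
from h import *
T=np.load('w3.npy')
c=np.array([plane('wrist',p,.01,T) for p in [(287,126),(366,126),(364.5,190.5),(288,190.5)]]);print(c.mean(0))
for i in range(4): d=c[(i+1)%4]-c[i];print(np.linalg.norm(d),np.degrees(np.arctan2(d[1],d[0])))
h=[plane('wrist',p,.16,T) for p in [(315.5,200),(337.5,200),(326.5,181.5)]];print(h,np.linalg.norm(h[0]-h[1]),np.degrees(np.arctan2(*(h[1]-h[0])[1::-1])))
R=down(np.radians(23.4))
b=plane('wrist',(412,214),.0,T);print('bottle',b,(b-c.mean(0))@R)
b=plane('wrist',(430,230),.13,T);print('bottle top',b,(b-c.mean(0))@R)
g=cv2.cvtColor(cv2.imread('pics/w3.png'),cv2.COLOR_BGR2GRAY)
print(g[150:206:3,326]);print(g[190,300:350])
E
```

```text
[0.6103 0.2265 0.01  ]
0.11767993574109908 23.307302774779508
0.10001509602660659 -65.7876243125955
0.12145212795570584 -156.6958657176116
0.10001993205742926 112.05131757969642
[array([0.606 , 0.2058, 0.16  ]), array([0.6278, 0.2152, 0.16  ]), array([0.6087, 0.2295, 0.16  ])] 0.023815103643675794 23.303660144146583
bottle [0.7782 0.197  0.    ] [-0.0938  0.1424  0.01  ]
bottle top [0.7528 0.2164 0.13  ] [-0.0659  0.1267 -0.12  ]
[112 100  11   9  10   7  27  31  29  26  28  23  12   6  21  11  12 119
 122]
[126 129 129 127 126 123 119 111 103  84 100 100  80  75  70  34  15   5
   8  12  13   9   2  16  13   9   9  11  12  12  13  15  12  11   7   5
  18  44  57  60  62  60  60  64  90 118 124 123 124 126]
```

```bash
python3 - <<'E'
from h import *
R=down(np.radians(23.4));W=np.array([.6097,.2272])
ctrl.move_l([*W,.19],vel=.2,ori=R)
print(ctrl.move_l([*W,.111],vel=.1,contact_N=6),ctrl.current_tool_pos())
f0=np.array(ctrl.current_contact_force())
ctrl.command_gripper(0.0)
print('w',ctrl.current_grip_width(),ctrl.current_grasp_force(),np.array(ctrl.current_contact_force())-f0,ctrl.current_tool_pos())
for z in (.125,.20): ctrl.move_l([*W,z],vel=.08);print(np.array(ctrl.current_contact_force())-f0)
ctrl.move_l([*W,.38],vel=.25)
S=np.load('slot.npy')
ctrl.goto([S[0],S[1]+.02,.36],down(np.radians(5.2)))
ctrl.move_l([S[0],S[1],.295],vel=.15);ctrl.sleep(.3)
T=wpose();im=ctrl.read_camera('wrist');np.save('w4.npy',T);cv2.imwrite('pics/w4.png',im)
cv2.imwrite('pics/s4.png',ctrl.read_camera('side'))
o=cv2.resize(im[120:270,225:425],None,fx=4,fy=4,interpolation=cv2.INTER_CUBIC);cv2.imwrite('pics/w4c.png',o)
print(ctrl.current_tool_pos(),ctrl.current_grip_width(),ctrl.current_t())
E
```

```text
False [0.6101 0.2273 0.1117]
w 0.2614521160567641 29.99945193529129 [-0.0334 -0.4101 -0.9618] [0.6097 0.2272 0.111 ]
[-0.1505 -0.1323 -1.1827]
[-0.0085 -0.0284 -1.5147]
[ 0.5118 -0.0754  0.2953] 0.2610897994051283 23.475
```

View pics/w4c.png

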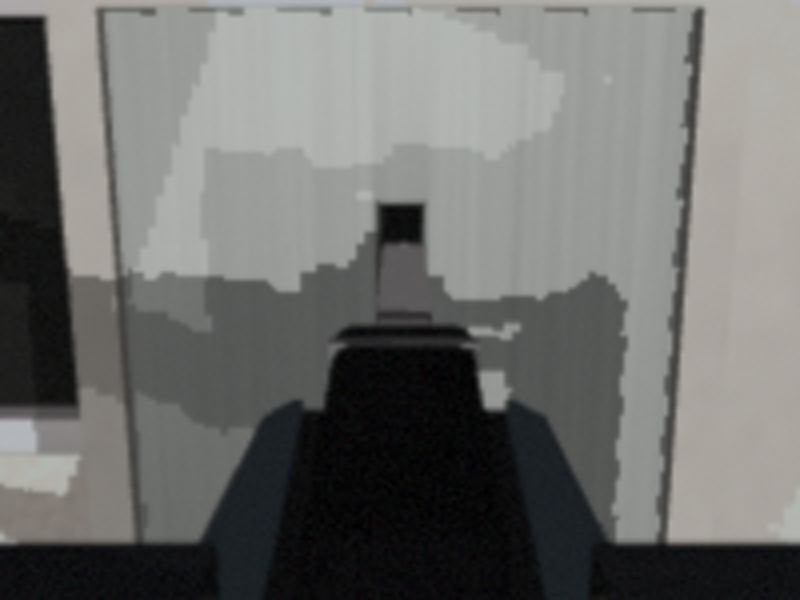

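```bash
python3 - <<'E'
from h import *
T=np.load('w4.npy');g=cv2.cvtColor(cv2.imread('pics/w4.png'),cv2.COLOR_BGR2GRAY).astype(int)
for r in (173,176,179,182,185,188,191,194,197,199): print(r,g[r,314:338])
print('col',[(r,int(g[r,326])) for r in range(166,210)])
S=np.load('slot.npy');ex=np.array([np.cos(np.radians(5.2)),np.sin(np.radians(5.2)),0]);ey=np.array([-ex[1],ex[0],0])
tcp=T@np.linalg.inv(np.array(ctrl.camera_params('wrist')['T_tool_cam']));tcp=tcp[:3,3];print(tcp)
for n,p,z in [('slot edge',(325.5,170.5),.16),('nose',(325.5,180.5),.189),('mark',(326,199.3),.2486)]:
    q=plane('wrist',p,z,T);print(n,q,'rel tcp ex,ey',(q-tcp)@ex,(q-tcp)@ey)
E
```

```text
173 [156 160 159 154 130  75  35  21  15  17  14  17  13  17  12  14  48 119
 148 155 156 158 156 156]
176 [155 158 158 153 129  76  37  14  14  11  11  14  15  13  13  19  55 118
 148 154 156 158 156 156]
179 [154 153 108  91  80  54  28  18  17  15  16  17  20  11  18  22  59 118
 148 154 155 157 156 155]
182 [105  92  90  90  82  55  60  83  90  88  89  90  90  90  89  87  92 112
 148 155 155 157 155 155]
185 [ 90  91  91  90  80  56  72  87  89  91  89  89  90  91  90  90  92 112
 147 154 156 156 154 154]
188 [ 88  90  91  90  84  60  85  89  90  90  89  90  91  89  90  91  91  99
 137 143 145 146 152 154]
191 [ 89  90  91  89  84  72  88  90  91  91  90  90  91  90  91  90  92  90
  88  87  89  99 146 153]
194 [ 88  91  91  89  85  84  89  89  92  91  92  92  91  91  90  90  90  89
  90  88  87  88  89 102]
197 [88 90 91 91 84 74 74 73 73 73 73 72 74 82 84 84 83 84 84 87 90 89 87 88]
199 [86 90 90 89 83 56 54 53 54 56 53 54 54 53 54 54 53 52 51 83 88 88 86 86]
col [(166, 150), (167, 149), (168, 148), (169, 144), (170, 116), (171, 45), (172, 16), (173, 13), (174, 14), (175, 15), (176, 15), (177, 15), (178, 14), (179, 20), (180, 50), (181, 92), (182, 90), (183, 89), (184, 90), (185, 90), (186, 89), (187, 90), (188, 91), (189, 90), (190, 91), (191, 91), (192, 90), (193, 91), (194, 91), (195, 91), (196, 89), (197, 74), (198, 51), (199, 54), (200, 68), (201, 44), (202, 18), (203, 18), (204, 36), (205, 48), (206, 34), (207, 12), (208, 10), (209, 8)]
[ 0.5119 -0.0753  0.2956]
slot edge [ 0.5107 -0.0588  0.16  ] rel tcp ex,ey 0.00030379396030898544 0.0165602854884658
nose [ 0.511  -0.0621  0.189 ] rel tcp ex,ey 0.0002965665465875525 0.01328988052131141
mark [ 0.5114 -0.0615  0.2486] rel tcp ex,ey 0.0006585023008652791 0.013787738475851132
```

```bash
python3 - <<'E'
from h import *
ex=np.array([np.cos(np.radians(5.2)),np.sin(np.radians(5.2)),0]);ey=np.array([-ex[1],ex[0],0])
p=np.array([.5117,-.0755,.272])-.0006*ex+.0008*ey
ctrl.move_l(p,vel=.08);ctrl.sleep(.4)
T=wpose();im=ctrl.read_camera('wrist');np.save('w5.npy',T);cv2.imwrite('pics/w5.png',im)
g=cv2.cvtColor(im,cv2.COLOR_BGR2GRAY).astype(int)
for r in range(166,200,2): print(r,g[r,312:340])
print('col',[(r,int(g[r,326])) for r in range(158,206)]);print(ctrl.current_tool_pos(),ctrl.current_t())
cv2.imwrite('pics/w5c.png',cv2.resize(im[140:215,275:375],None,fx=8,fy=8,interpolation=cv2.INTER_CUBIC))
E
```

```text
166 [161 159 161 164 163 161 153 150 150 151 151 153 153 151 152 151 151 152
 152 150 151 153 157 158 160 159 160 159]
168 [158 158 158 161 161 159 152 150 150 149 151 152 152 152 150 151 150 150
 151 150 151 152 156 157 159 160 160 158]
170 [158 157 157 160 161 160 152 150 149 150 151 152 153 151 152 150 150 151
 151 150 149 152 156 158 158 160 159 158]
172 [158 157 158 161 161 159 153 148 148 148 150 151 152 150 150 151 149 150
 149 149 150 151 156 158 159 160 158 158]
174 [158 155 157 161 160 159 151 148 148 146 148 150 151 149 148 148 148 148
 148 148 149 150 155 157 157 159 158 158]
176 [158 155 158 160 161 158 146 124 100  78  73  72  73  75  91  93  93  93
  92  94 115 141 154 156 159 159 158 158]
178 [157 156 157 160 160 158 144 107  53  27  19  13  11  16  11  16  18  17
  18  34  99 138 154 157 159 159 157 157]
180 [157 157 156 160 160 157 143  87  44  38  38  38  42  51  53  41  41  40
  39  44  99 139 154 157 160 159 158 157]
182 [158 156 157 160 157 115  93  69  64  86  90  89  90  90  92  90  91  90
  87  67  99 138 154 157 159 159 157 158]
184 [157 156 154 158 155 108 
[... 723 characters left out ...]
9 86 89 89
 90 89 88 90]
198 [91 90 88 91 93 92 85 60 56 57 57 54 48 50 48 50 49 50 48 53 60 83 88 91
 91 90 88 89]
col [(158, 173), (159, 173), (160, 169), (161, 155), (162, 153), (163, 153), (164, 153), (165, 152), (166, 152), (167, 152), (168, 150), (169, 151), (170, 152), (171, 151), (172, 150), (173, 149), (174, 148), (175, 140), (176, 91), (177, 32), (178, 11), (179, 18), (180, 53), (181, 91), (182, 92), (183, 91), (184, 91), (185, 92), (186, 92), (187, 92), (188, 92), (189, 92), (190, 92), (191, 91), (192, 92), (193, 91), (194, 90), (195, 81), (196, 79), (197, 73), (198, 48), (199, 54), (200, 70), (201, 44), (202, 14), (203, 16), (204, 29), (205, 41)]
[ 0.5111 -0.0748  0.2721] 24.3667
```

View pics/w5c.png

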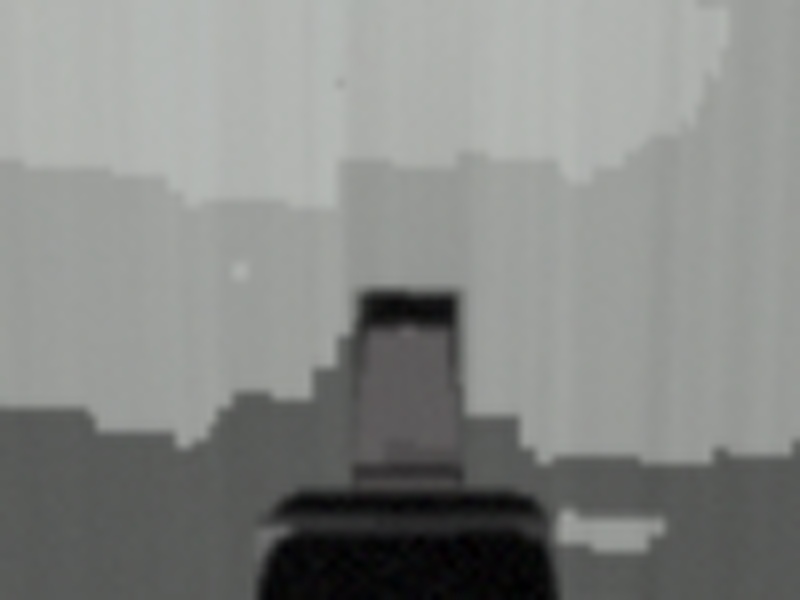

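```bash
python3 - <<'E'
from h import *
f0=np.array(ctrl.current_contact_force())
p=np.array([.5117-.0006*.9959-.0008*.0906,-.0755-.0006*.0906+.0008*.9959,0])
for z in (.25,.235,.22,.206):
    c=ctrl.move_l(p+[0,0,z],vel=.04,contact_N=5)
    print(z,c,ctrl.current_tool_pos(),np.array(ctrl.current_contact_force())-f0,ctrl.current_wrist_torque())
    if c: break
ctrl.sleep(.3)
print(np.array(ctrl.current_contact_force())-f0,ctrl.current_grip_width(),ctrl.current_grasp_force(),ctrl.current_t())
im=ctrl.read_camera('wrist');cv2.imwrite('pics/w6.png',im)
s=ctrl.read_camera('side');cv2.imwrite('pics/s6.png',s)
o=np.zeros((520,800,3),np.uint8);o[:,:400]=cv2.resize(im[150:215,300:350],(400,520),interpolation=cv2.INTER_CUBIC);o[:,400:]=cv2.resize(s[75:205,310:410],(400,520),interpolation=cv2.INTER_CUBIC)
cv2.imwrite('pics/c6.png',o)
E
```

```text
0.25 False [ 0.5111 -0.0748  0.25  ] [-0.8935 -0.3441 -0.1378] [ 0.0048 -0.1179 -0.0068]
0.235 False [ 0.5109 -0.0747  0.2348] [ 0.7442 -1.6997  0.3098] [-0.0124 -0.1347  0.0477]
0.22 False [ 0.511  -0.0747  0.2198] [ 0.2984 -1.091  -0.4051] [-0.0356 -0.1318 -0.0797]
0.206 False [ 0.511  -0.0747  0.2058] [0.4607 0.5526 0.0856] [-0.0417 -0.1075  0.0372]
[ 0.5426 -0.2381 -0.3088] 0.2595648128756 29.999223947525024 26.9167
```

View pics/c6.png

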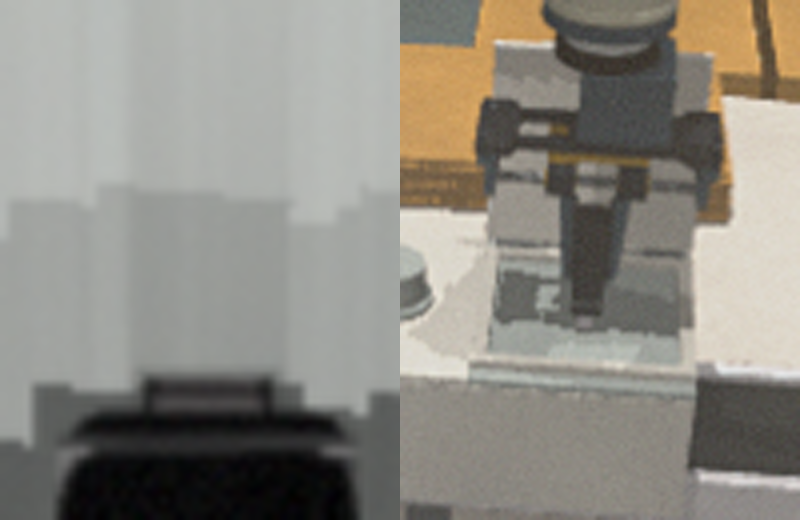

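```bash
python3 - <<'E'
from bench import ctrl
print(ctrl.current_tool_pos(),ctrl.current_contact_force(),ctrl.current_grasp_force(),ctrl.current_t())
print(ctrl.sign_off())
E
```

```text
[ 0.51108478 -0.07475562  0.20608761] [ 0.14908753 -0.36430315 -1.20325165] 29.9992498755455 27.0167
the job is handed in; nothing more can be done
None
```

The job is handed in at 27 s, but no verdict came back. The hatch is open to about 1.65 rad. The wand is held upright in the slot with almost no contact force and a 30 N grip. The depth line is level with the plate by the arm's own position; the camera check on its height was weak. The arm was kept clear of the bottles and tape roll, though I did not re-measure them at the end.

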